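Release the safety tab and raise the case latch

ROBOT

A 6-joint arm with a two-finger parallel gripper is mounted at the origin on the work surface. World frame = base frame: x ahead of the robot, y to its left, z up, the work surface at z = 0. Lengths are in m, angles in rad, forces in N, time in s.
With the tool pointing down it reaches from about 0.275 to 0.875 m from the base axis. Payload 12.5 kg.
Tool frame: the origin (TCP) lies at the very end of the fingers, on their centre line; the grasp point (between the pads) lies 19 mm behind it (grasp_offset is the z of the grasp point in the tool frame, in m); z points along the fingers, y is the direction in which the jaws open and shut (so a half turn about z gives the same grasp; the last joint's range is limited). The gripper opens to 85 mm and grips with 20 to 120 N. Pads are 22 mm wide; open, the fingers measure 114 mm over their backs; the gripper's body (76 mm by 85 mm) begins 54 mm behind the grasp point. The pads swing forward as they close: fully open they stand 13 mm farther back than shut.
Start: joints at [-1.276, 0.351, 1.652, -0, 1.139, -0.085], TCP at [0.204, -0.511, 0.231] pointing down, gripper open.
Joint ranges: [-2.75, 2.75], [-0.79, 2.1], [0.01, 2.65], [-1.57, 4.71], [0.07, 3.14], [-2.87, 2.87]. Speed limits (rad/s): [2.22, 2.22, 2.79, 3.14, 3.14, 3.14].

INTERFACE

Orientations are given as a 3x3 rotation matrix whose columns are the frame's x, y, z axes.
In Python, from station import state, camera, close_job, recognise, regions_of, grasp_offset gives the robot as it stands.
- The arm moves only by the tool servo_tool, never from a script. Its argument "rows" is a list of rows, each a list of 3 entries, a list of its own where there are three numbers: the shift along the tool's x, y, z in cm, then the turn about the tool's z in rad, then the finger opening in cm, from 0 to 8.54. In form: [[[tx, ty, tz], spin, jaw], ...]. A call has 1 to 20 rows; each row is the pose to reach, as a shift and turn from the pose commanded when the call began, along the tool's axes at that moment; what a row does not reach only later rows make up. A row lasts 1/8 s, in which the tool goes at most 62.5 mm and 10.7 degrees, less where a joint would pass 70% of its speed; a pose out of reach is approached as far as the arm can. A call with a gripper value outside its range is refused whole. The fingers move at their own pace and stop on an object; the grip force is fixed at half the most. Time passes only in rows, so rows that repeat a pose let the fingers close. It gives the time, the measured TCP pose, the force and the opening at its end, in the units of the state.
- state(): the state, without advancing time (a new reading comes with each control period).
- camera(name): name is "side" or "top" or "wrist"; returns a dict with "image" (480x640x3 uint8, red, green, blue), "fx", "fy", "cx", "cy" (pixels), "extrinsics" (4x4, takes a point from camera to world coordinates); the wrist camera has in their place "hand_eye" (4x4, takes a point from camera to tool coordinates, whose origin is the TCP and whose axes are the flange's). Camera axes: x right, y down, z forward; pixel columns grow to the right and rows downward; lengths in m; the calibration is good to about 2 mm. A picture is of the moment at which its call begins: read the wrist's pose just before it. There is no depth.
- close_job(): hands the job in, once; it reports no verdict.
Trained networks look in a picture, given as the dict that the camera call returned (one of the last four; its "shot" number tells which), for a name from the list of things; names that differ only in an ending like _2 or _b are one class to them, and where a whole thing is asked for, a point or a joint stands for the part that bears it (a point fixed in the world has none). Each returns a list of dicts, best first, with "conf" (0 to 1); they miss things now and then, are a little off and sometimes report something else, mostly with a low value. They report only what shows in the picture. A call takes as long as a camera call.
- recognise(query, picture): "point" ([x, y, z] in m, in world coordinates, good to about 4 mm: the middle of the surface that is visible of it).
- regions_of(query, picture): "region" (480x640 bool, what is visible of it).
The state is a dict: "t": time; "joints": joint angles; "qd": joint speeds; "tau": joint torques, N m; "tool_pos": TCP position; "tool_rot": TCP orientation; "wrist_force": force on the tool from outside, world axes, zero at the start; "moment": the same for the moment, N m; "width": finger opening in m.
Only numpy, scipy, OpenCV 4.12 (cv2) and the standard library are available. Lean on these libraries where they do the work, as an engineer would, in place of code of your own. Each camera call takes 0.05 s, during which the arm holds its last target.

TASK

Unlatch the grey instrument case so that its lid can be opened. First push the small black safety tab on its top along its slot, to the case's left, firmly into the spring that you will feel near the end of its travel, and leave it there: press on the side of the tab gently, do not squeeze it and do not ram it into its end stop. Then take the latch's grip bar and raise the latch until it stands upright by itself, never pulling hard on it while it is still locked, and let go, with the other things left where they are.

Things in the scene. Friction and masses are not known exactly. Their poses are not given: they have to be found in the camera images.
- case: Grey instrument case fixed to the bench, 250 (x) x 320 (y) x 90 mm high. Origin: centre of its underside; x points to its back, away from the robot, y to its left. On its top, front left, an aluminium lock cover (x -116 to -66, y -19 to +114 mm, top 117 mm above the bench) has a slot along y at x -98 mm, where the tab stands. The lock inside sits up to 10 mm off along y, unseen.
- tab_head (a point): Centre of the tab's black thumb piece, 18 (case x) x 12 (case y) x 24 mm high, 132 mm above the bench, 3 mm clear of the cover. Slides to case +y with 5 N friction, stays where left. After 4 to 21 mm (must be felt) it meets a 1.5 N/mm spring; the latch is free when the push has passed 9 N, hard end 5 mm into the spring (12.5 N). Push to 10-12 N; over 22 N, squeeze included, damages it.
- grip_bar (a point): Middle of the latch's grip bar: round steel bar, 10 mm diameter, along case y, between side plates 62 mm apart inside. Latch down, it is at case x -30 mm, y 0, 145 mm above the bench, 55 mm free below it and 50 mm free before and behind. It turns easily between pads closing along case x. It moves on a circle of 96 mm radius about the hinge. Axes turn with the latch.
- latch_hinge (a point): Point on the latch's hinge line, which runs along the case's y, at case x = +60 mm, y = 0, 112 mm above the bench.
- latch (a joint): Latch angle, rad: 0 down and latched, growing as its front end with the grip bar rises and swings to the back; end stop 1.35 (upright). Friction of 0.25 N m holds it where left; raising takes 4 to 5 N at the bar. While the tab is not home it moves only about 0.02 and is then blocked; pulling over about 20 N on the bar then damages the pawl.
- jar: Small clear jar with white cap on the case, 42 mm diameter, 45 mm high; origin under its centre. Bystander.
- wood_offcut: Wooden offcut 30 x 60 x 20 mm lying on the case at the back left; origin under its centre. Bystander.
- blue_cap: Blue screw cap, 46 mm diameter, 12 mm high, on the case at the front right; origin under its centre. Bystander.
- cup: Clear cup, 84 mm across the rim, 110 mm high, on the bench to the left; origin under its centre. Bystander.
- film_roll: Roll of film standing on its cardboard core on the bench to the left, 104 mm diameter, 300 mm high; origin under its centre. Bystander.
- long_block: Wooden block 140 x 35 x 35 mm on the bench to the right; origin under its centre. Bystander.
- paste_pot: White pot with yellow cap on the bench to the right, 68 mm diameter, 60 mm high; origin under its centre. Bystander.

How it is judged:
On the way, in this order (a step that is already met when the one before it is completed fails the run):
1. the safety tab has been slid along its slot (by more than 5 mm) while the latch is still down (distance of tab_head from where it was at the start of the episode above 0.005 m and value of joint latch below 0.06 rad), for 0.2 s.
2. the latch is raised to at least 1.05 rad (60 degrees) (value of joint latch above 1.05 rad), for 0.2 s.
At the end, for the whole second after the job is handed in: The safety tab is pushed home (more than 5 mm from its start) and the latch stands raised by at least 1.05 rad (60 degrees), at rest (value of joint latch above 1.05 rad and velocity of joint latch between -0.05 and 0.05 rad/s and distance of tab_head from where it was at the start of the episode above 0.005 m); the robot touches nothing.
It fails at once if the fingers press on or squeeze the safety tab with more than 22 N (contact force between tab_c2 and the fingers above 22 N).
It fails at once if the latch is pulled against the locking pawl with more than 16 N at the pawl (about 20 N at the grip bar) (contact force between pawl_c3 and latch_c6 above 16 N).
It fails at once if one of the other things (on the case) is moved by more than 20 mm (distance of any of jar, wood_offcut, blue_cap from where it was at the start of the episode above 0.02 m).
It fails at once if one of the other things (on the bench) is moved by more than 20 mm (distance of any of cup, film_roll, long_block, paste_pot from where it was at the start of the episode above 0.02 m).
It also fails if it takes over 51 s, if anything falls off the work surface, if the arm or the gripper's body presses on something with over 40 N, if the wrist force passes 120 N, or if a joint passes its speed limit or range.

## Working session

There is one attempt and no reset: what is moved stays moved. The work goes in short steps, Python scripts to look and compute and a tool call to move; the robot and the scene stay as the last step left them, time stands still between calls to the robot, and variables do not carry over. Pictures are saved under pics/ and viewed, and the job is handed in when it is done.

Besides the shell and the picture viewer there is one more tool, called after "Emit:" in YAML: its name, and indented under it one key for each argument. servo_tool: Moves the arm, as the interface text tells. Its arguments: {"type":"object","properties":{"rows":{"type":"array"}},"required":["rows"]}

```bash
mkdir -p pics; ls
python3 - <<'E'
from station import *
import cv2
s=state(); print({k:(s[k]) for k in s}); print(grasp_offset)
for n in ("side","top"):
    c=camera(n); cv2.imwrite(f"pics/{n}0.png",c["image"][:,:,::-1]); print(n,c["fx"],c["extrinsics"])
    for q in ["case","tab_head","grip_bar","jar","wood_offcut","blue_cap"]:
        r=recognise(q,c); print(q,[(x["point"],x["conf"]) for x in r[:2]])
E
```

```text
pics
{'t': 0.0, 'joints': array([-1.27557385e+00,  3.51258188e-01,  1.65242926e+00, -7.41550671e-06,
        1.13913168e+00, -8.45545286e-02]), 'qd': array([ 0.00097738, -0.00120393, -0.00031882,  0.0007489 , -0.00028184,
       -0.00018471]), 'tau': array([-1.18963293e-03, -5.06108880e+01, -2.91409260e+01, -2.25112299e-04,
        4.52554494e-03,  3.27104385e-05]), 'tool_pos': array([ 0.20383771, -0.51046424,  0.23074444]), 'tool_rot': array([[ 9.28746191e-01,  3.70716037e-01, -3.63290848e-04],
       [ 3.70716202e-01, -9.28745458e-01,  1.17145727e-03],
       [ 9.68732725e-05, -1.22266428e-03, -9.99999248e-01]]), 'wrist_force': array([-0.43657784,  0.70299797,  0.80664291]), 'moment': array([-0.05069651, -0.04460614,  0.02261162]), 'width': 0.08518569874099757}
-0.0187
side 440.77939186407104 [[-0.94169006 -0.15682058  0.2977031   0.24182675]
 [-0.33647301  0.44517527 -0.82982221  0.80614169]
 [-0.00239686 -0.88160438 -0.47198302  0.60468327]
 [ 0.          0.          0.          1.        ]]
case [([0.5669, 0.1141, 0.0907], 0.77)]
tab_head [([0.4956, 0.028, 0.1275], 0.57)]
grip_bar [([0.5763, 0.0434, 0.1087], 0.98)]
jar [([0.635, -0.0853, 0.1132], 0.82)]
wood_offcut [([0.6478, 0.1553, 0.1091], 0.7)]
blue_cap [([0.5456, -0.0893, 0.0981], 0.77)]
top 507.95927866740806 [[ 2.31000093e-02 -9.98656871e-01  4.63771884e-02  4.68231408e-01]
 [-9.99647220e-01 -2.36814038e-02 -1.20260965e-02 -1.08509955e-03]
 [ 1.31082209e-02 -4.60830245e-02 -9.98851605e-01  1.19047986e+00]
 [ 0.00000000e+00  0.00000000e+00  0.00000000e+00  1.00000000e+00]]
case [([0.5923, 0.0177, 0.0923], 0.82), ([0.3831, 0.4186, 0.0602], 0.43)]
tab_head [([0.4949, 0.0368, 0.1353], 0.64)]
grip_bar [([0.572, 0.035, 0.1107], 0.76)]
jar [([0.6359, -0.0957, 0.1347], 0.7)]
wood_offcut [([0.6461, 0.1479, 0.1137], 0.91), ([0.6362, -0.0959, 0.1338], 0.25)]
blue_cap [([0.5511, -0.0962, 0.1031], 0.59)]
```

View pics/side0.png

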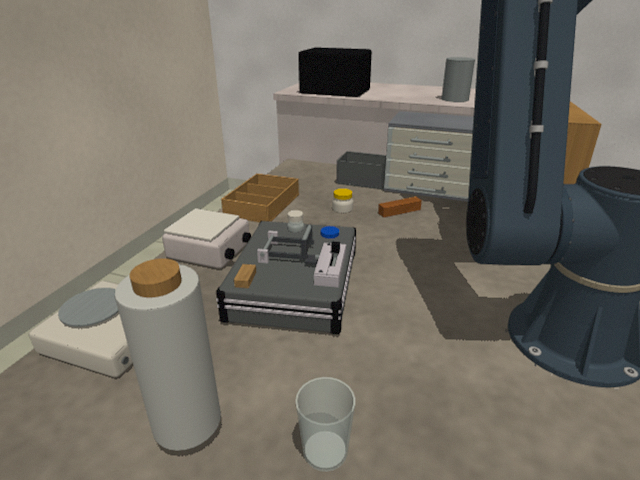

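View pics/top0.png

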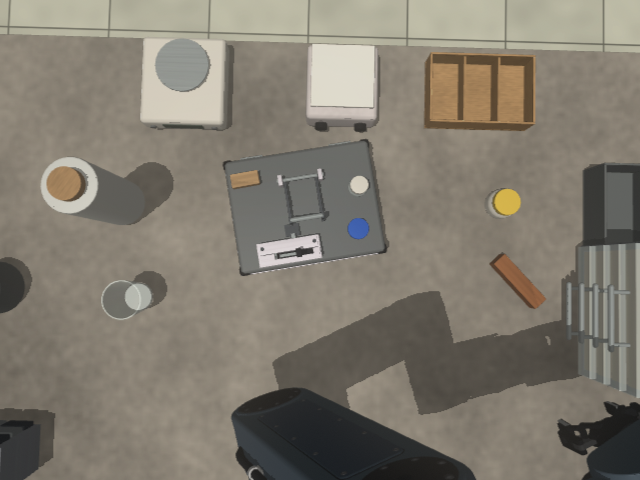

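Run:
```python
from station import *
import cv2
c=camera("top"); im=c["image"][:,:,::-1]
cv2.imwrite("pics/topcrop.png",cv2.resize(im[130:330,200:440],None,fx=3.3,fy=3,interpolation=cv2.INTER_CUBIC)[:600,:800])
```

```text
(no output)
```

View pics/topcrop.png

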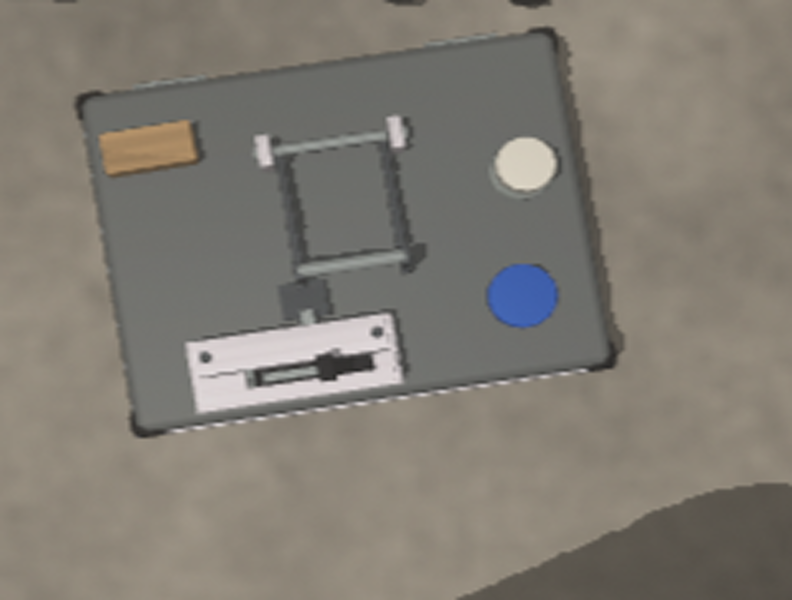

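```bash
cat > h.py <<'E'
import numpy as np
def proj(c,P):
    E=np.linalg.inv(c["extrinsics"]); p=E[:3,:3]@np.asarray(P,float)+E[:3,3]
    return np.array([c["fx"]*p[0]/p[2]+c["cx"],c["fy"]*p[1]/p[2]+c["cy"]])
def back(c,uv,z):
    d=np.array([(uv[0]-c["cx"])/c["fx"],(uv[1]-c["cy"])/c["fy"],1.]); E=c["extrinsics"]
    d=E[:3,:3]@d; o=E[:3,3]; return o+d*(z-o[2])/d[2]
def case2w(pose,p):
    x,y,a=pose; c,s=np.cos(a),np.sin(a)
    return np.array([x+c*p[0]-s*p[1],y+s*p[0]+c*p[1],p[2]])
E
python3 - <<'E'
from station import *
from h import *
import cv2
from scipy.optimize import least_squares
c=camera("top"); f=lambda u,v:np.array([200+u/3.3,130+v/3])
obs=[(f(82,97),(.125,.16,.085)),(f(554,31),(.125,-.16,.085)),(f(615,363),(-.125,-.16,.085)),(f(138,434),(-.125,.16,.085)),
(f(187,343),(-.066,.114,.117)),(f(394,314),(-.066,-.019,.117)),(f(405,382),(-.116,-.019,.117)),(f(196,413),(-.116,.114,.117)),
(f(300,269),(-.03,.031,.145)),(f(407,257),(-.03,-.031,.145))]
r=least_squares(lambda q:np.concatenate([proj(c,case2w(q,p))-o for o,p in obs]),[.56,.02,.1])
pose=r.x; print(pose, r.fun.reshape(-1,2).round(1).tolist())
t=back(c,f(330,366),.140); print("tab",t)
a=pose[2];d=t[:2]-pose[:2];print("tab in case",np.cos(a)*d[0]+np.sin(a)*d[1],-np.sin(a)*d[0]+np.cos(a)*d[1])
np.save("pose.npy",pose)
im=c["image"][:,:,::-1].copy()
s=camera("side"); im2=s["image"][:,:,::-1].copy()
for cc,I,n in((c,im,"t"),(s,im2,"s")):
    for p in [(x,y,.09) for x in(-.125,.125) for y in(-.16,.16)]+[(x,y,.117) for x in(-.116,-.066) for y in(-.019,.114)]+[(-.03,0,.145),(.06,0,.112),(-.098,0.03,.144)]:
        cv2.circle(I,tuple(int(v*16) for v in proj(cc,case2w(pose,p))),24,(0,0,255),-1,shift=4)
    b=I[130:290,210:400] if n=="t" else I[190:340,210:370]
    cv2.imwrite(f"pics/ov_{n}.png",cv2.resize(b,None,fx=4,fy=3.7,interpolation=cv2.INTER_CUBIC)[:600,:800])
E
```

```text
[0.595073   0.01488219 0.18109559] [[-0.7, -0.4], [0.3, -0.7], [0.4, 0.8], [-0.4, 0.3], [0.0, -0.2], [-0.5, -0.3], [-0.1, 0.3], [0.9, -0.1], [1.5, 0.4], [-1.3, -0.2]]
tab [0.49465205 0.02275    0.14      ]
tab in case -0.09736171658756154 0.025825695486900727
```

View pics/ov_t.png

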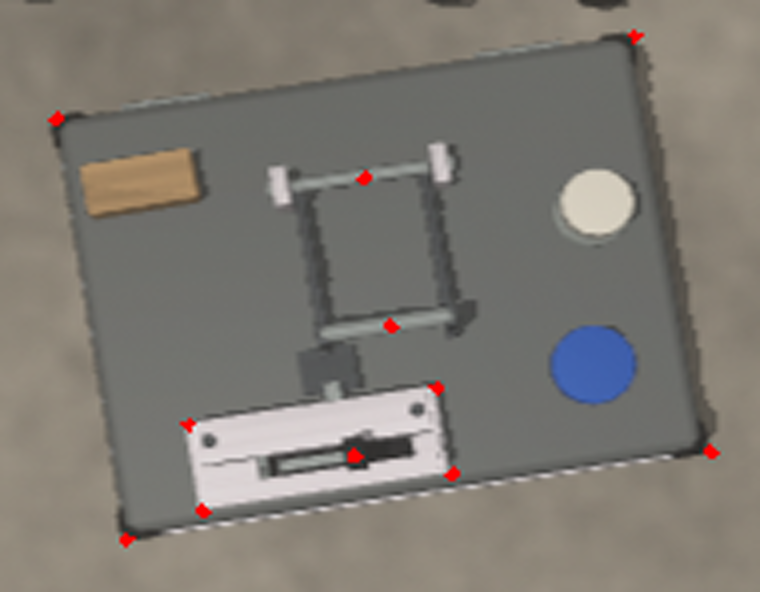

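View pics/ov_s.png

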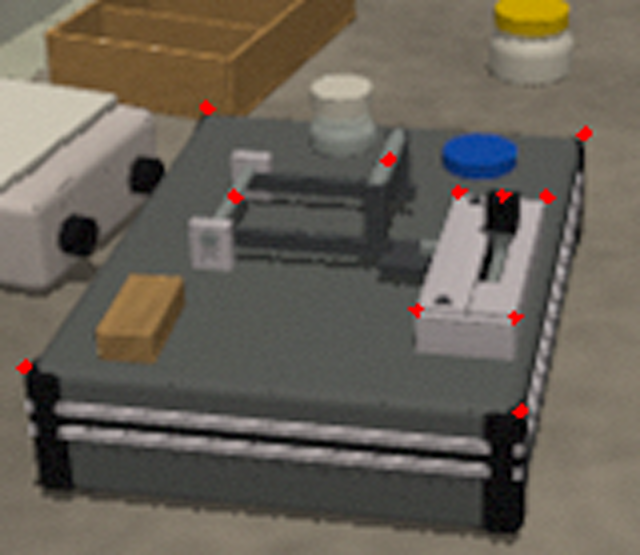

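```bash
cat >> h.py <<'E'
def shift(s,target,yaw=None):
    d=s["tool_rot"].T@(np.asarray(target)-s["tool_pos"])*100
    y0=np.arctan2(s["tool_rot"][1,0],s["tool_rot"][0,0])
    return d.round(2),(None if yaw is None else round(-(yaw-y0),3))
E
python3 - <<'E'
from station import *
from h import *
pose=np.load("pose.npy"); s=state()
t=case2w(pose,(-.098,-.006,.19)); print(t, shift(s,t,pose[2]+np.pi/2))
E
```

```text
[ 0.49975625 -0.00867021  0.19      ] (array([ 46.09, -35.66,   4.13]), np.float64(-1.372))
```

Emit:
servo_tool:
  rows:
    - [[4.6,-3.57,0],-0.14,0]
    - [[9.2,-7.1,0],-0.28,0]
    - [[13.8,-10.7,0],-0.41,0]
    - [[18.4,-14.3,0],-0.55,0]
    - [[23,-17.8,0],-0.69,0]
    - [[27.6,-21.4,0.5],-0.82,0]
    - [[32.3,-25,1],-0.96,0]
    - [[36.9,-28.5,2],-1.1,0]
    - [[41.5,-32.1,3],-1.24,0]
    - [[46.09,-35.66,4],-1.372,0]
    - [[46.09,-35.66,4],-1.372,0]
    - [[46.09,-35.66,4],-1.372,0]
    - [[46.09,-35.66,4],-1.372,0]

```text
t: 2.48
tool_pos: [0.4995, -0.0097, 0.1916]
tool_rot: [[-0.178, 0.984, 0.0], [0.984, 0.178, -0.0], [-0.0, 0.0, -1.0]]
wrist_force: [0.9, -0.5, 0.3]
width: -0.0001
```

Run:
```python
from station import *
from h import *
import cv2
pose=np.load("pose.npy"); s=state(); print(s["t"],s["wrist_force"],s["width"])
print(s["tool_pos"],s["tool_rot"].round(3).tolist())
c=camera("wrist"); H=c["hand_eye"]; print(H.round(3).tolist())
E=np.eye(4);E[:3,:3]=s["tool_rot"];E[:3,3]=s["tool_pos"];c["extrinsics"]=E@H
for q in("tab_head","grip_bar"):
    print(q,[(r["point"],r["conf"]) for r in recognise(q,c)][:2])
I=c["image"][:,:,::-1].copy()
for p in [(x,y,.117) for x in(-.116,-.066) for y in(-.019,.114)]+[(-.03,0,.145),(.06,0,.112),(-.098,.026,.144),(-.03,.031,.145),(-.03,-.031,.145)]:
    cv2.circle(I,tuple(int(v*16) for v in proj(c,case2w(pose,p))),40,(0,0,255),-1,shift=4)
cv2.imwrite("pics/w1.png",I)
t=case2w(pose,(-.098,-.006,.125)); print(shift(s,t,pose[2]+np.pi/2))
```

```text
2.475 [ 0.87848857 -0.49397165  0.30998548] -0.00011459699371872447
[ 0.49949891 -0.00974086  0.19158681] [[-0.178, 0.984, 0.0], [0.984, 0.178, -0.0], [-0.0, 0.0, -1.0]]
[[-0.0, -0.95, -0.314, 0.079], [1.0, -0.0, 0.001, 0.0], [-0.001, -0.314, 0.95, -0.142], [0.0, 0.0, 0.0, 1.0]]
tab_head [([0.493, 0.0283, 0.1392], 0.92)]
grip_bar [([0.5761, 0.0321, 0.1102], 0.78)]
(array([0.1 , 0.04, 6.66]), np.float64(-0.002))
```

View pics/w1.png

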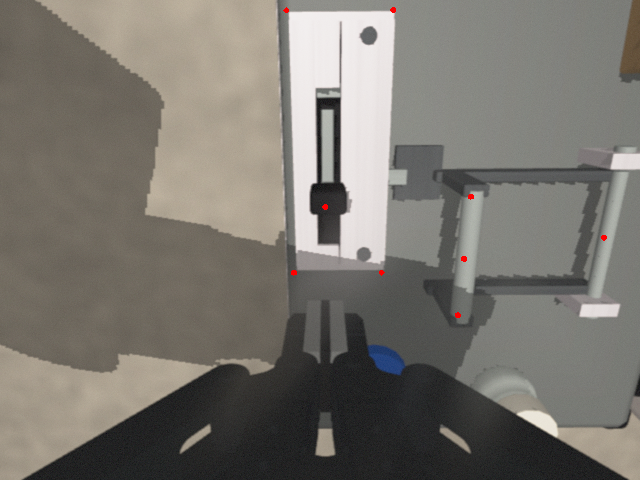

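Emit:
servo_tool:
  rows:
    - [[0.1,0.1,2.2],0,0]
    - [[0.1,0.1,4.4],0,0]
    - [[0.1,0.1,6.6],0,0]
    - [[0.5,0.1,6.6],0,0]
    - [[0.8,0.1,6.6],0,0]
    - [[1.0,0.1,6.6],0,0]
    - [[1.0,0.1,6.6],0,0]

```text
t: 3.5
tool_pos: [0.4992, 0.0014, 0.1259]
tool_rot: [[-0.18, 0.984, 0.001], [0.984, 0.18, -0.0], [-0.0, 0.001, -1.0]]
wrist_force: [0.4, 0.6, 0.4]
width: 0.0002
```

Emit:
servo_tool:
  rows:
    - [[0.1,0,0],0,0]
    - [[0.2,0,0],0,0]
    - [[0.3,0,0],0,0]
    - [[0.3,0,0],0,0]

```text
t: 4.0
tool_pos: [0.4984, 0.0043, 0.1253]
tool_rot: [[-0.18, 0.984, -0.0], [0.984, 0.18, 0.0], [0.0, -0.0, -1.0]]
wrist_force: [-0.1, -0.2, -0.4]
width: 0.0003
```

Emit:
servo_tool:
  rows:
    - [[0.1,0,0],0,0]
    - [[0.2,0,0],0,0]
    - [[0.3,0,0],0,0]
    - [[0.3,0,0],0,0]

```text
t: 4.5
tool_pos: [0.4979, 0.0073, 0.1253]
tool_rot: [[-0.18, 0.984, 0.0], [0.984, 0.18, 0.0], [0.0, 0.0, -1.0]]
wrist_force: [-0.8, 0.2, 0.4]
width: -0.0003
```

Emit:
servo_tool:
  rows:
    - [[0.1,0,0],0,0]
    - [[0.2,0,0],0,0]
    - [[0.2,0,0],0,0]

```text
t: 4.88
tool_pos: [0.4975, 0.0091, 0.1253]
tool_rot: [[-0.18, 0.984, 0.0], [0.984, 0.18, -0.0], [-0.0, 0.0, -1.0]]
wrist_force: [-0.4, -2.0, -0.0]
width: 0.0002
```

Emit:
servo_tool:
  rows:
    - [[0.1,0,0],0,0]
    - [[0.2,0,0],0,0]
    - [[0.2,0,0],0,0]

```text
t: 5.25
tool_pos: [0.4972, 0.0109, 0.1253]
tool_rot: [[-0.18, 0.984, 0.0], [0.984, 0.18, -0.0], [-0.0, 0.0, -1.0]]
wrist_force: [0.4, -4.5, 1.2]
width: 0.0001
```

Emit:
servo_tool:
  rows:
    - [[0.1,0,0],0,0]
    - [[0.2,0,0],0,0]
    - [[0.2,0,0],0,0]

```text
t: 5.62
tool_pos: [0.4968, 0.013, 0.1253]
tool_rot: [[-0.18, 0.984, 0.0], [0.984, 0.18, -0.0], [-0.0, 0.0, -1.0]]
wrist_force: [0.8, -5.0, -0.2]
width: 0.0005
```

Emit:
servo_tool:
  rows:
    - [[0.1,0,0],0,0]
    - [[0.2,0,0],0,0]
    - [[0.2,0,0],0,0]

```text
t: 6.0
tool_pos: [0.4964, 0.015, 0.1253]
tool_rot: [[-0.18, 0.984, 0.0], [0.984, 0.18, -0.0], [-0.0, 0.0, -1.0]]
wrist_force: [0.2, -4.5, 0.8]
width: -0.0001
```

Emit:
servo_tool:
  rows:
    - [[0.1,0,0],0,0]
    - [[0.2,0,0],0,0]
    - [[0.2,0,0],0,0]

```text
t: 6.38
tool_pos: [0.4961, 0.0167, 0.1253]
tool_rot: [[-0.18, 0.984, 0.0], [0.984, 0.18, -0.001], [-0.001, 0.0, -1.0]]
wrist_force: [0.7, -6.3, 0.2]
width: 0.0001
```

Emit:
servo_tool:
  rows:
    - [[0.1,0,0],0,0]
    - [[0.1,0,0],0,0]

```text
t: 6.62
tool_pos: [0.496, 0.0175, 0.1253]
tool_rot: [[-0.18, 0.984, 0.0], [0.984, 0.18, -0.001], [-0.001, -0.0, -1.0]]
wrist_force: [0.8, -8.4, 1.8]
width: 0.0001
```

Emit:
servo_tool:
  rows:
    - [[0.1,0,0],0,0]
    - [[0.1,0,0],0,0]

```text
t: 6.88
tool_pos: [0.4958, 0.0183, 0.1253]
tool_rot: [[-0.18, 0.984, 0.0], [0.984, 0.18, -0.001], [-0.001, -0.0, -1.0]]
wrist_force: [0.4, -9.5, 0.1]
width: -0.0004
```

Emit:
servo_tool:
  rows:
    - [[0.08,0,0],0,0]
    - [[0.08,0,0],0,0]
    - [[0.08,0,0],0,0]

```text
t: 7.25
tool_pos: [0.4957, 0.019, 0.1253]
tool_rot: [[-0.18, 0.984, 0.0], [0.984, 0.18, -0.001], [-0.001, -0.0, -1.0]]
wrist_force: [1.0, -11.8, 0.0]
width: -0.0
```

Run:
```python
from station import *
for i in range(4):
    c=camera("side"); s=state(); print(s["t"],s["tool_pos"].round(4),s["wrist_force"].round(1))
```

```text
7.3 [0.4957 0.019  0.1253] [ -0.3 -12.3  -0.4]
7.35 [0.4957 0.019  0.1253] [  0.4 -10.7  -0.7]
7.4 [0.4957 0.019  0.1253] [  0.3 -10.5  -1. ]
7.45 [0.4957 0.019  0.1253] [  0.6 -11.3  -0.4]
```

Run:
```python
from station import *
from h import *
pose=np.load("pose.npy"); s=state()
for y in(0,):
  for z in(.19,.126): print(shift(s,case2w(pose,(-.029,y,z)),pose[2]+np.pi/2))
```

```text
(array([-2.2 ,  6.8 , -6.46]), np.float64(0.0))
(array([-2.2 ,  6.8 , -0.06]), np.float64(0.0))
```

Emit:
servo_tool:
  rows:
    - [[-0.7,0,0],0,0]
    - [[-1.8,0,0],0,0]
    - [[-2.2,0,-1.5],0,0]
    - [[-2.2,0,-4],0,1]
    - [[-2.2,0,-6.4],0,3]
    - [[-2.2,2.5,-6.4],0,5]
    - [[-2.2,5,-6.4],0,5]
    - [[-2.2,6.8,-6.4],0,5]
    - [[-2.2,6.8,-6.4],0,5]
    - [[-2.2,6.8,-6.4],0,5]

```text
t: 8.7
tool_pos: [0.5659, 0.0103, 0.1897]
tool_rot: [[-0.18, 0.984, -0.0], [0.984, 0.18, 0.0], [0.0, -0.0, -1.0]]
wrist_force: [-0.3, -0.3, 0.5]
width: 0.0497
```

Run:
```python
from station import *
from h import *
import cv2
pose=np.load("pose.npy"); s=state(); print(s["t"],s["tool_pos"],s["wrist_force"],s["width"])
c=camera("wrist"); H=c["hand_eye"]
E=np.eye(4);E[:3,:3]=s["tool_rot"];E[:3,3]=s["tool_pos"];c["extrinsics"]=E@H
I=c["image"][:,:,::-1].copy()
for p in [(-.03,0,.145),(.06,0,.112),(-.098,.038,.144),(-.03,.031,.145),(-.03,-.031,.145)]:
    cv2.circle(I,tuple(int(v*16) for v in proj(c,case2w(pose,p))),40,(0,0,255),-1,shift=4)
cv2.imwrite("pics/w2.png",I)
c=camera("top"); cv2.imwrite("pics/t2.png",cv2.resize(c["image"][130:290,210:400,::-1],None,fx=4,fy=3.7))
print(shift(s,case2w(pose,(-.029,0,.126)),pose[2]+np.pi/2))
```

```text
8.7 [0.5658596  0.01027894 0.18966415] [-0.28083525 -0.26837578  0.4904257 ] 0.04973773454395048
(array([-0.07,  0.06,  6.37]), np.float64(-0.0))
```

View pics/w2.png

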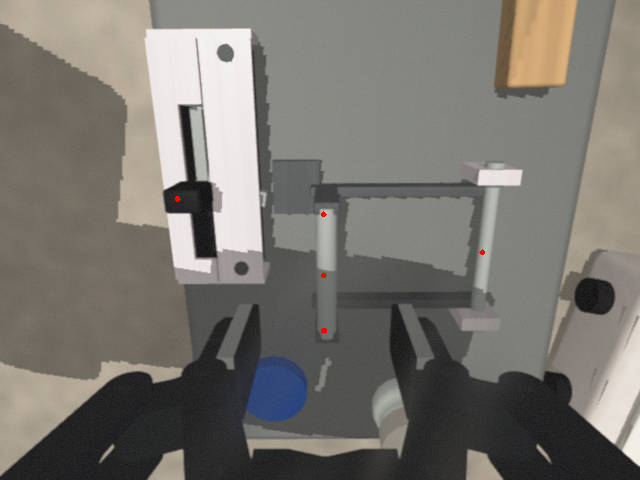

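Emit:
servo_tool:
  rows:
    - [[0,0.1,2.5],0,5]
    - [[0,0.1,5],0,5]
    - [[0,0.1,6.3],0,5]
    - [[0,0.1,6.3],0,5]
    - [[0,0.1,6.3],0,3]
    - [[0,0.1,6.3],0,1.5]
    - [[0,0.1,6.3],0,0.5]
    - [[0,0.1,6.3],0,0.5]
    - [[0,0.1,6.3],0,0.5]
    - [[0,0.1,6.3],0,0.5]

```text
t: 10.05
tool_pos: [0.5666, 0.0104, 0.127]
tool_rot: [[-0.18, 0.984, -0.002], [0.984, 0.18, -0.0], [-0.0, -0.002, -1.0]]
wrist_force: [-7.8, -1.2, 7.3]
width: 0.0074
```

Run:
```python
from station import *
from h import *
import cv2
c=camera("wrist"); s=state(); print(s["t"],s["tool_pos"],s["wrist_force"],s["width"])
cv2.imwrite("pics/w3.png",c["image"][:,:,::-1])
c=camera("side"); cv2.imwrite("pics/s3.png",cv2.resize(c["image"][170:320,210:380,::-1],None,fx=4,fy=4,interpolation=cv2.INTER_CUBIC))
s=state(); print(s["t"],s["tool_pos"],s["wrist_force"],s["width"])
```

```text
10.1 [0.5666274  0.01037001 0.12703819] [-8.52303759 -1.93980841  7.88278095] 0.007788480232815347
10.15 [0.5666337  0.01037001 0.12702854] [-8.36550005 -1.54636308  7.73325681] 0.008122478741497198
```

View pics/w3.png

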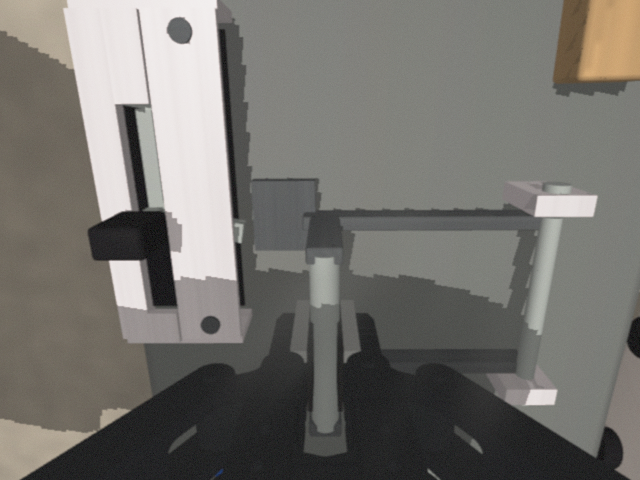

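View pics/s3.png

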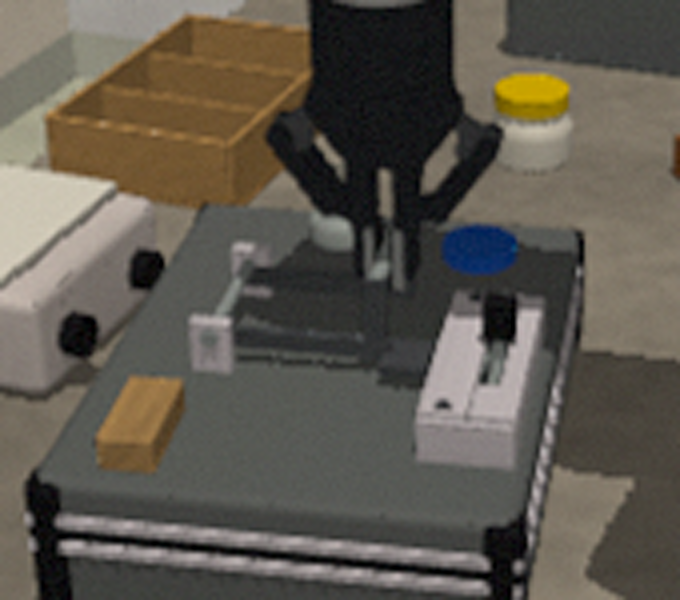

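Emit:
servo_tool:
  rows:
    - [[0,0,-0.1],0,0.5]
    - [[0,0,-0.1],0,0.5]

```text
t: 10.4
tool_pos: [0.5667, 0.0104, 0.1273]
tool_rot: [[-0.18, 0.984, -0.002], [0.984, 0.18, -0.0], [0.0, -0.002, -1.0]]
wrist_force: [-5.2, -1.7, 1.6]
width: 0.0079
```

Emit:
servo_tool:
  rows:
    - [[0,0.03,-0.1],0,0.5]
    - [[0,0.03,-0.1],0,0.5]

```text
t: 10.65
tool_pos: [0.5669, 0.0104, 0.128]
tool_rot: [[-0.18, 0.984, -0.002], [0.984, 0.18, -0.0], [0.0, -0.002, -1.0]]
wrist_force: [-5.3, -3.2, -1.3]
width: 0.0077
```

Emit:
servo_tool:
  rows:
    - [[0,0.03,-0.1],0,0.5]
    - [[0,0.03,-0.1],0,0.5]

```text
t: 10.9
tool_pos: [0.5672, 0.0105, 0.1289]
tool_rot: [[-0.18, 0.984, -0.002], [0.984, 0.18, -0.0], [0.0, -0.002, -1.0]]
wrist_force: [-5.0, -2.8, -3.0]
width: 0.0078
```

Emit:
servo_tool:
  rows:
    - [[0,0.03,-0.1],0,0.5]
    - [[0,0.03,-0.1],0,0.5]

```text
t: 11.15
tool_pos: [0.5676, 0.0106, 0.1299]
tool_rot: [[-0.18, 0.984, -0.002], [0.984, 0.18, -0.0], [0.0, -0.002, -1.0]]
wrist_force: [-4.6, -3.0, -2.6]
width: 0.008
```

Emit:
servo_tool:
  rows:
    - [[0,0.03,-0.1],0,0.5]
    - [[0,0.03,-0.1],0,0.5]

```text
t: 11.4
tool_pos: [0.568, 0.0107, 0.131]
tool_rot: [[-0.18, 0.984, -0.002], [0.984, 0.18, -0.0], [0.0, -0.002, -1.0]]
wrist_force: [-5.2, -3.1, -4.2]
width: 0.0078
```

Emit:
servo_tool:
  rows:
    - [[0,0.03,-0.1],0,0.5]
    - [[0,0.03,-0.1],0,0.5]

```text
t: 11.65
tool_pos: [0.5685, 0.0107, 0.1321]
tool_rot: [[-0.18, 0.984, -0.001], [0.984, 0.18, -0.0], [0.0, -0.001, -1.0]]
wrist_force: [-5.0, -3.6, -4.9]
width: 0.0077
```

Run:
```python
from h import *
from station import state
print(state()["tool_pos"],state()["wrist_force"])
r=np.hypot(90,33);p0=np.arctan2(33,-90)
f=lambda t:np.array([r*np.cos(p0-t),r*np.sin(p0-t)])/10
t0=.055
for t in np.linspace(t0,1.28,21)[1:]:
    d=f(t)-f(t0); print(round(t,3),d.round(2))
```

```text
[0.56846805 0.01074146 0.13208249] [-4.98111106 -3.56093886 -4.9104095 ]
0.116 [0.25 0.53]
0.178 [0.53 1.05]
0.239 [0.84 1.55]
0.3 [1.18 2.02]
0.361 [1.55 2.48]
0.423 [1.95 2.91]
0.484 [2.37 3.32]
0.545 [2.82 3.7 ]
0.606 [3.29 4.05]
0.668 [3.78 4.37]
0.729 [4.29 4.67]
0.79 [4.81 4.93]
0.851 [5.36 5.15]
0.913 [5.91 5.35]
0.974 [6.47 5.51]
1.035 [7.05 5.63]
1.096 [7.63 5.72]
1.158 [8.21 5.78]
1.219 [8.8 5.8]
1.28 [9.39 5.78]
```

First half of the arc, then check forces.

Emit:
servo_tool:
  rows:
    - [[0,0.12,-0.27],0,0.5]
    - [[0,0.25,-0.53],0,0.5]
    - [[0,0.39,-0.79],0,0.5]
    - [[0,0.53,-1.05],0,0.5]
    - [[0,0.68,-1.3],0,0.5]
    - [[0,0.84,-1.55],0,0.5]
    - [[0,1.01,-1.79],0,0.5]
    - [[0,1.18,-2.02],0,0.5]
    - [[0,1.18,-2.02],0,0.5]

```text
t: 12.78
tool_pos: [0.5795, 0.0128, 0.1524]
tool_rot: [[-0.18, 0.984, -0.003], [0.984, 0.18, -0.0], [0.0, -0.003, -1.0]]
wrist_force: [-9.0, -3.7, 0.3]
width: 0.0081
```

Run:
```python
from station import *
import cv2
c=camera("side"); cv2.imwrite("pics/s4.png",cv2.resize(c["image"][150:320,210:380,::-1],None,fx=3.5,fy=3.5,interpolation=cv2.INTER_CUBIC))
```

```text
(no output)
```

View pics/s4.png

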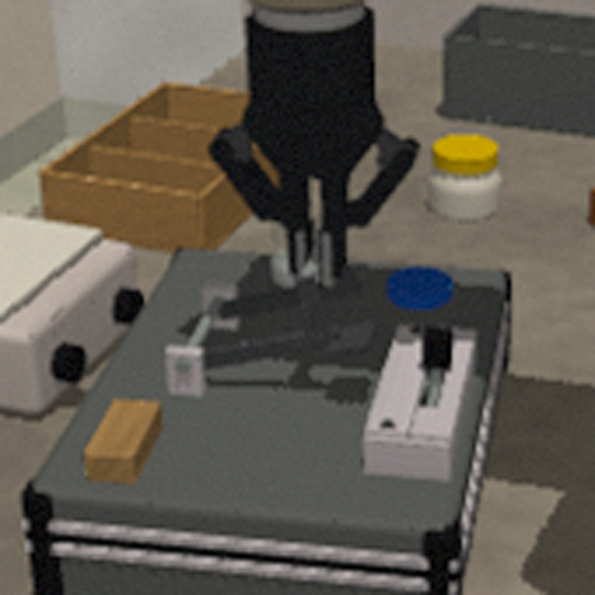

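Emit:
servo_tool:
  rows:
    - [[0,0.15,-0.23],0,0.5]
    - [[0,0.33,-0.46],0,0.5]
    - [[0,0.53,-0.68],0,0.5]
    - [[0,0.73,-0.89],0,0.5]
    - [[0,0.94,-1.1],0,0.5]
    - [[0,1.16,-1.3],0,0.5]
    - [[0,1.39,-1.49],0,0.5]
    - [[0,1.62,-1.68],0,0.5]
    - [[0,1.86,-1.86],0,0.5]
    - [[0,2.1,-2.03],0,0.5]
    - [[0,2.35,-2.19],0,0.5]
    - [[0,2.58,-2.35],0,0.5]
    - [[0,2.58,-2.35],0,0.5]

```text
t: 14.45
tool_pos: [0.6051, 0.0175, 0.178]
tool_rot: [[-0.18, 0.984, -0.002], [0.984, 0.18, -0.0], [-0.0, -0.002, -1.0]]
wrist_force: [-17.9, -2.7, 18.7]
width: 0.0074
```

Emit:
servo_tool:
  rows:
    - [[0,-0.1,-0.15],0,0.5]
    - [[0,-0.15,-0.25],0,0.5]
    - [[0,-0.15,-0.25],0,0.5]

```text
t: 14.82
tool_pos: [0.6048, 0.0175, 0.1783]
tool_rot: [[-0.18, 0.984, 0.001], [0.984, 0.18, 0.0], [0.0, 0.001, -1.0]]
wrist_force: [2.4, -0.0, -7.5]
width: 0.0077
```

Run:
```python
from h import *
from scipy.optimize import least_squares
pose=np.load("pose.npy");a=pose[2]
P=np.array([[.5667,.0104,.1273],[.5685,.0107,.1321],[.5795,.0128,.1524],[.6048,.0175,.1783]])
q=np.c_[(P[:,0]-pose[0])*np.cos(a)+(P[:,1]-pose[1])*np.sin(a),P[:,2]]*1000
print(q.round(1))
R=least_squares(lambda c:np.hypot(q[:,0]-c[0],q[:,1]-c[1])-95.9,[60,93]); c=R.x; print(c,R.fun)
p=np.arctan2(q[:,1]-c[1],q[:,0]-c[0]); print("phi",p, "theta",p[0]-p)
for t in np.linspace(0,.62,13):
    d=95.9*np.array([np.cos(p[-1]-t)-np.cos(p[-1]),np.sin(p[-1]-t)-np.sin(p[-1])])/10; print(round(2.79-p[-1]+t,2),d.round(2))
```

```text
[[-28.7 127.3]
 [-26.9 132.1]
 [-15.7 152.4]
 [ 10.  178.3]]
[62.79644716 97.99841585] [ 0.18935784  0.0524953  -0.40035865  0.18146879]
phi [2.83171618 2.77824993 2.53550999 2.15206707] theta [0.         0.05346625 0.29620619 0.67964911]
0.64 [0. 0.]
0.69 [0.42 0.26]
0.74 [0.85 0.5 ]
0.79 [1.3  0.72]
0.84 [1.76 0.91]
0.9 [2.22 1.08]
0.95 [2.7  1.22]
1.0 [3.18 1.34]
1.05 [3.66 1.44]
1.1 [4.15 1.51]
1.15 [4.65 1.56]
1.21 [5.14 1.57]
1.26 [5.64 1.57]
```

Emit:
servo_tool:
  rows:
    - [[0,0.21,-0.13],0,0.5]
    - [[0,0.42,-0.26],0,0.5]
    - [[0,0.63,-0.38],0,0.5]
    - [[0,0.85,-0.5],0,0.5]
    - [[0,1.07,-0.61],0,0.5]
    - [[0,1.3,-0.72],0,0.5]
    - [[0,1.53,-0.82],0,0.5]
    - [[0,1.76,-0.91],0,0.5]
    - [[0,1.76,-0.91],0,0.5]

```text
t: 15.95
tool_pos: [0.6222, 0.0207, 0.188]
tool_rot: [[-0.18, 0.984, 0.001], [0.984, 0.18, 0.0], [0.0, 0.001, -1.0]]
wrist_force: [0.5, 2.9, -8.1]
width: 0.0076
```

Emit:
servo_tool:
  rows:
    - [[0,0.23,-0.09],0,0.5]
    - [[0,0.46,-0.17],0,0.5]
    - [[0,0.7,-0.24],0,0.5]
    - [[0,0.94,-0.31],0,0.5]
    - [[0,1.18,-0.37],0,0.5]
    - [[0,1.42,-0.43],0,0.5]
    - [[0,1.66,-0.48],0,0.5]
    - [[0,1.9,-0.53],0,0.5]
    - [[0,1.9,-0.53],0,0.5]

```text
t: 17.08
tool_pos: [0.6407, 0.0242, 0.1937]
tool_rot: [[-0.18, 0.984, 0.001], [0.984, 0.18, 0.0], [0.0, 0.001, -1.0]]
wrist_force: [-4.2, 4.0, -3.0]
width: 0.0075
```

Emit:
servo_tool:
  rows:
    - [[0,0.25,-0.04],0,0.5]
    - [[0,0.5,-0.08],0,0.5]
    - [[0,0.75,-0.11],0,0.5]
    - [[0,1.0,-0.13],0,0.5]
    - [[0,1.25,-0.14],0,0.5]
    - [[0,1.5,-0.14],0,0.5]
    - [[0,1.7,-0.14],0,0.5]
    - [[0,1.7,-0.14],0,0.5]

```text
t: 18.08
tool_pos: [0.6578, 0.0273, 0.1957]
tool_rot: [[-0.18, 0.984, 0.002], [0.984, 0.18, 0.0], [0.0, 0.002, -1.0]]
wrist_force: [-4.4, 3.8, 0.3]
width: 0.0078
```

Run:
```python
from station import *
import cv2
c=camera("side"); cv2.imwrite("pics/s5.png",cv2.resize(c["image"][150:320,210:380,::-1],None,fx=3.5,fy=3.5,interpolation=cv2.INTER_CUBIC))
c=camera("wrist"); cv2.imwrite("pics/w5.png",c["image"][:,:,::-1])
```

```text
(no output)
```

View pics/s5.png

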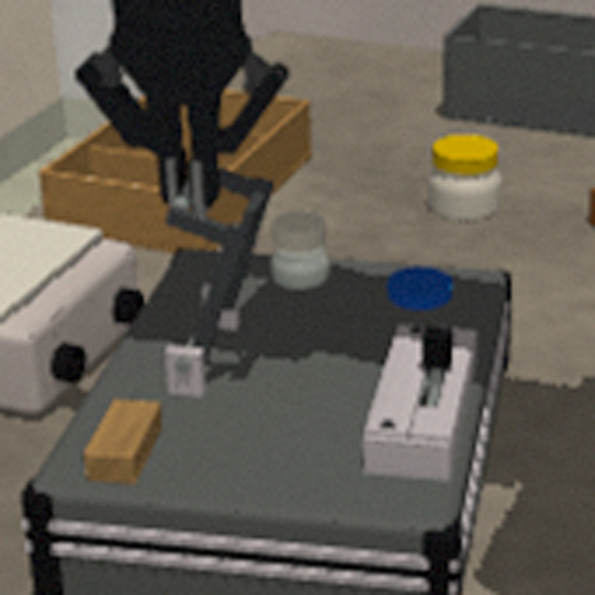

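View pics/w5.png

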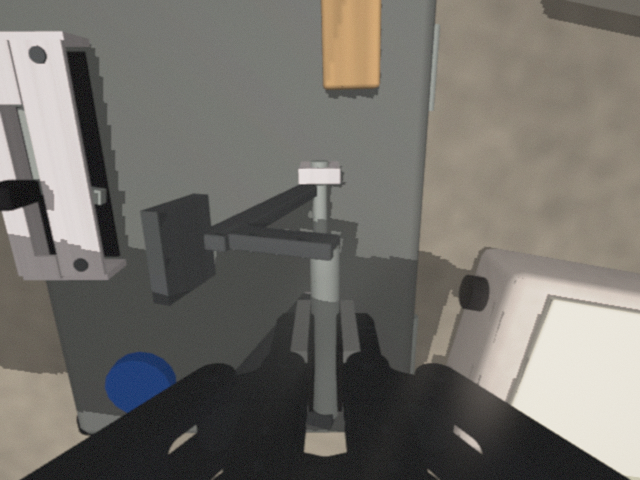

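Emit:
servo_tool:
  rows:
    - [[0,0,0],0,1.2]
    - [[0,0,0],0,2]
    - [[0,0,0],0,3]
    - [[0,0,0],0,3]
    - [[0,0,0],0,3]
    - [[0,0,-1.5],0,3]
    - [[0,0,-3],0,3]
    - [[0,0,-5],0,3]
    - [[0,0,-8],0,3]
    - [[0,0,-8],0,3]
    - [[0,0,-8],0,3]

```text
t: 19.55
tool_pos: [0.6569, 0.027, 0.2743]
tool_rot: [[-0.18, 0.984, -0.0], [0.984, 0.18, 0.0], [0.0, -0.0, -1.0]]
wrist_force: [0.8, -0.4, -0.3]
width: 0.0302
```

Run:
```python
from station import *
import cv2
from h import *
s=state(); print(s["t"],s["wrist_force"],s["tool_pos"])
c=camera("side"); I=c["image"][:,:,::-1].copy(); pose=np.load("pose.npy")
for th,col in((1.05,(0,0,255)),(1.22,(0,255,0)),(1.35,(255,0,0))):
    f=np.arctan2(33,-90)-th
    cv2.circle(I,tuple(int(v*16) for v in proj(c,case2w(pose,(.06+.0959*np.cos(f),0,.112+.0959*np.sin(f))))),20,col,-1,shift=4)
cv2.imwrite("pics/s6.png",cv2.resize(I[150:320,210:380],None,fx=3.5,fy=3.5,interpolation=cv2.INTER_CUBIC))
for q in("tab_head","jar","wood_offcut","blue_cap"): print(q,[(r["point"],r["conf"]) for r in recognise(q,c)][:1])
c=camera("top"); cv2.imwrite("pics/t6.png",c["image"][:,:,::-1])
```

```text
19.55 [ 0.76980844 -0.40076354 -0.2666437 ] [0.6569317  0.02700468 0.27430517]
tab_head [([0.4956, 0.0395, 0.1293], 0.53)]
jar [([0.6323, -0.0811, 0.115], 0.6)]
wood_offcut [([0.6488, 0.1583, 0.1106], 0.89)]
blue_cap [([0.5463, -0.0913, 0.1016], 0.57)]
```

View pics/s6.png

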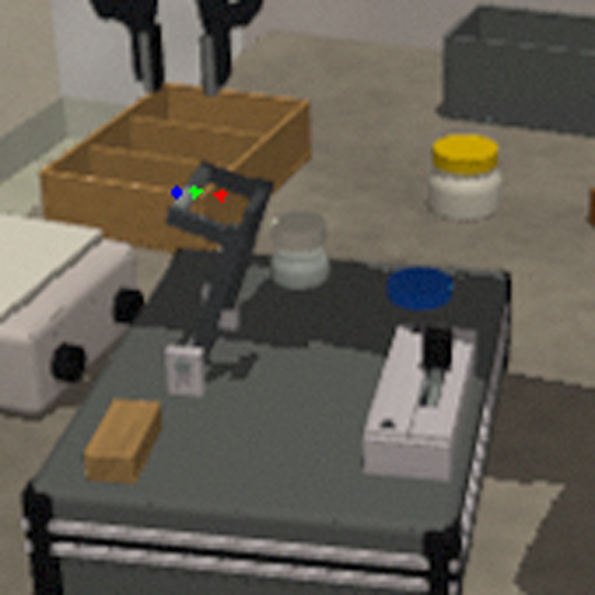

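Run:
```python
from station import *
print(close_job())
```

```text
the job is handed in; nothing more can be done
None
```

I unlatched the case and handed the job in at about 20 s; no verdict is reported.

- **Tab:** I pushed it from the side with the closed fingers. The spring came in about 7 mm after contact, and I stopped at about 11 N (readings 10.5–12.3 N). The side camera puts it about 11 mm to the case's left of where it started.
- **Latch:** I gripped the bar and lifted it in 1 mm steps until the force stayed at about 5 N past the lock point, so it was free. I then followed the arc to roughly 1.25 rad and let go. In the last picture it stands by itself between the 1.22 and 1.35 rad marks, and the gripper is clear of it with wrist force below 1 N.
- **Other things:** In the final side view the jar, offcut and blue cap had moved no more than about 5 mm, which is within the accuracy of the detection. I did not measure the things on the bench again, but the arm stayed clear of them.

Partway up the arc my path ran about 2 mm inside the true circle, which raised the wrist force to about 26 N. The latch was already free by then. I refitted the circle from the measured positions, and the forces dropped to under 9 N. The gripper also read about 8 mm on the 10 mm bar, but the bar followed the whole way up.

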